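# Unscrew the clamp cap of the upturned sander

## Task

The disc on the upturned sander is worn and has to come off. Unscrew the eared clamp cap from the middle of the disc, keep hold of it as it comes free, and stand it upright in the empty rectangular steel tray; do not drop it.

Things in the scene. Friction and masses are not known exactly. Their poses are not given: they have to be found in the camera images.
- cap_center (a point): Clamp cap, bare aluminium, 130 g, 42 mm high: round hub 43 mm across, two opposite ears (78 mm over them, 12 mm thick, 6 to 36 mm above the underside), two narrow flats 43 mm apart facing square to the ears. Point: on its axis, half-way up (21 mm). x along the ears, y through the flats (grip across the flats, fingers between the ears), z up. Unscrews anticlockwise seen from above.
- spindle (a point): Where the cap's underside rests at the start: on the spindle axis, 92 mm above the bench, on a collar 43 mm wide; the disc's top is 6 mm lower. z up, y along the motor body. The cap's coarse thread has 45 to 80 degrees to go. It lifts off when its ears stand square to the motor body (cap x along this x, either way round, within 12 degrees), clear once 15 mm up. A stop lies some 15 degrees beyond.
- sander: Disc sander on its back in a wooden cradle, fixed to the bench: aluminium gear head, dark disc 125 mm wide facing up, its top 86 mm above the bench, black motor body to +y (62 mm thick, top 78 mm above the bench, reaching 275 mm from the spindle), side handle to -x. Origin on the bench, under the spindle; z up.
- tray: The empty rectangular steel tray, open on top, 130 mm (x) by 160 mm (y), 30 mm high, walls and floor 4 mm thick, fixed to the bench. Origin at the centre of its underside, z up. The round bowl of fittings is not meant.
Mind the look-alikes: they are no part of the job. Leave any green look-alike of the tray alone.

How it is judged:
By the outcome, as a careful person would: the job done as asked, in the order asked, and still so for the second after the job is handed in, with the robot touching nothing.
It also fails if it takes over 42 s, if anything falls off the work surface, if the arm or the gripper's body presses on something with over 40 N, if the wrist force passes 120 N, or if a joint passes its speed limit or range.

## Robot

A 7-joint arm with a two-finger parallel gripper is mounted at the origin on the work surface. World frame = base frame: x ahead of the robot, y to its left, z up, the work surface at z = 0. Lengths are in m, angles in rad, forces in N, time in s.
With the tool pointing down it reaches from about 0.4 to 0.85 m from the base axis. Payload 4.4 kg.
Tool frame: the origin (TCP) lies between the finger pads; the fingertips stand 14 mm ahead of it and the grasp point (between the pads) lies 5 mm behind it; z points along the fingers, y is the line along which they close (so a half turn about z gives the same grasp; the last joint's range is limited). The gripper opens to 94 mm and grips with 3 to 60 N. Pads are 16 mm wide; open, the fingers measure 119 mm over their backs; the gripper's body (75 mm by 177 mm) begins 78 mm behind the grasp point.
Start: joints at [-1.217, 0.628, 0.038, 1.517, -0.027, 0.996, -0.02], TCP at [0.265, 0.594, 0.219] pointing down, gripper open.
Joint ranges: [-3.06, 3.06], [-0.37, 2.12], [-1.25, 1.32], [0.18, 2.47], [-1.1, 4.24], [0.23, 1.98], [-2.94, 2.94]. Speed limits (rad/s): [2.57, 2.57, 3.14, 3.14, 3.14, 3.14, 3.14].

## Interface

Orientations are given as a rotation vector (axis times angle).
In Python, from rig import status, read_camera, bot gives the robot as it stands. The module is installed in compiled form; this text tells all that it offers.
- The arm moves only by the tool arm_command, never from a script. Its argument "commands" is a list of rows, each an object of numbers: "tx", "ty", "tz": the shift along the tool's x, y, z in mm; "wx", "wy", "wz": the turn, a rotation vector about the tool's x, y, z in rad; "claw": the opening, from 0 (shut) to 1 (fully open). In form: [{"tx": .., "ty": .., "tz": .., "wx": .., "wy": .., "wz": .., "claw": ..}, ...]. A call has 1 to 12 rows; each row shifts and turns the commanded pose from where the row before left it, along the tool's axes as they then stand; what a row does not reach is not made up. A row lasts 1/10 s, in which the tool goes at most 50 mm and 8.59 degrees, less where a joint would pass 70% of its speed; a pose out of reach is approached as far as the arm can. A call with a gripper value outside its range is refused whole. The fingers move at their own pace and stop on an object; "force" is the grip in N (left out, the last holds). Time passes only in rows, so rows that do not move let the fingers close. It gives the time, the measured TCP pose, the force, the opening and the grip force at its end, in the units of the state.
- status.get_state(): the state, without advancing time (a new reading comes with each control period).
- read_camera(name): name is "side" or "top"; returns a dict with "pixels" (384x512x3 uint8, blue, green, red), "fovy" (degrees; the focal length in pixels is half the picture's height over the tangent of half this angle, whatever the lens; pixels are square), "cx", "cy" (the principal point, pixels), "R" (3x3) and "t" (3): a world point X has camera coordinates R X + t. Camera axes: x right, y down, z forward; pixel columns grow to the right and rows downward; lengths in m; the calibration is good to about 2 mm. A picture is of the moment at which its call begins. There is no depth.
- bot.job_done(): hands the job in; it is judged then, once.
The state is a dict: "time_s": time; "joint_pos": joint angles; "qd": joint speeds; "joint_efforts": joint torques, N m; "eef_pos": TCP position; "tcp_rot": TCP orientation; "ft_force": force on the tool from outside, world axes, zero at the start; "torque": the same for the moment, N m; "finger_gap": finger opening in m; "finger_force": force on a finger pad.
Only numpy, scipy, OpenCV 4.12 (cv2) and the standard library are available. Lean on these libraries where they do the work, as an engineer would, in place of code of your own. Each camera call takes 0.05 s, during which the arm holds its last target. There are 200 camera calls.

## Working session

There is one attempt and no reset: what is moved stays moved. The work goes in short steps, Python scripts to look and compute and a tool call to move; the robot and the scene stay as the last step left them, time stands still between calls to the robot, and variables do not carry over. Pictures are saved under pics/ and viewed, at most 10 in all, crops included, and the job is handed in when it is done.

Besides the shell and the picture viewer there is one more tool, called as name(argument=value, ...), one argument or row to a line, values as JSON. arm_command: Moves the arm, as the interface text tells. Its arguments: {"type":"object","properties":{"commands":{"type":"array","items":{"type":"object","properties":{"tx":{"type":"number"},"ty":{"type":"number"},"tz":{"type":"number"},"wx":{"type":"number"},"wy":{"type":"number"},"wz":{"type":"number"},"claw":{"type":"number"}}}},"force":{"type":"number"}},"required":["commands"]}

```bash
mkdir -p pics
python3 - <<'E'
from rig import status, read_camera
import cv2,pickle
for n in("top","side"):
    c=read_camera(n);cv2.imwrite(f"pics/{n}0.png",c["pixels"]);pickle.dump(c,open(f"{n}0.pkl","wb"))
    print(n,c["fovy"],c["cx"],c["cy"],c["R"],c["t"])
print(status.get_state())
E
```

```text
top 57.86273173308508 257.94901436052595 188.91228108610525 [[-0.01487355 -0.99889596 -0.04456057]
 [-0.99008431  0.02093888 -0.13890511]
 [ 0.1396848   0.04205271 -0.98930265]] [-0.03652077  0.55248921  0.68707859]
side 48.865461688558625 256.8279591413886 191.17003666574195 [[-0.85248646 -0.52271035 -0.00638226]
 [-0.28276921  0.4713672  -0.83537688]
 [ 0.43966853 -0.71034277 -0.54964055]] [0.41936213 0.25713221 0.6204181 ]
{'time_s': 0.1, 'joint_pos': array([-1.21679782,  0.62921271,  0.03843902,  1.51821584, -0.02701338,
        0.99631688, -0.02000489]), 'qd': array([ 0.00112404, -0.00210356, -0.00037303, -0.00210178,  0.00036144,
        0.00113652,  0.0004237 ]), 'joint_efforts': array([ 2.53932049e-03, -5.50786829e+01,  1.14735056e+00, -1.87114853e+01,
       -5.21103968e-02,  1.92231528e-02,  4.90641196e-05]), 'eef_pos': array([0.26466354, 0.59307281, 0.21868916]), 'tcp_rot': array([-6.54524774e-01, -3.07230297e+00,  2.51167275e-03]), 'ft_force': array([0.7906607 , 0.58593179, 0.52729659]), 'torque': array([-0.00957919, -0.04506756,  0.00409259]), 'finger_force': 0.0, 'finger_gap': 0.09343482739570455}
```

View pics/top0.png

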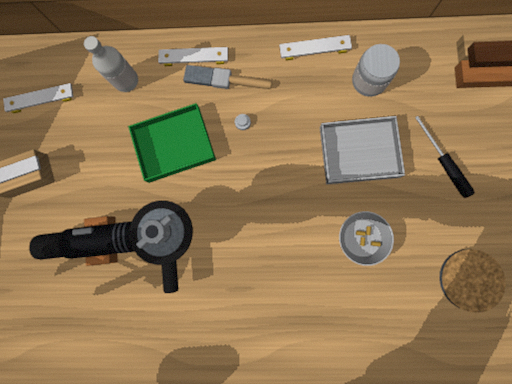

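View pics/side0.png

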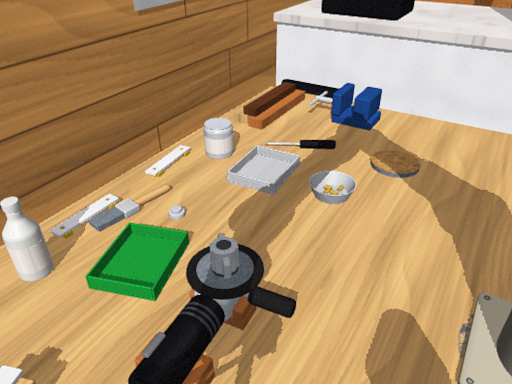

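The top view shows these candidates:
- **Cap:** the eared cap on the disc at (155,232). The small round knob at (243,121) is a look-alike.
- **Tray:** the grey steel rectangular tray at (362,149). The green tray at (172,143) and the round bowl at (366,238) are look-alikes.

I choose the cap on the sander and the grey tray, and check both in a crop.

```bash
cat > h.py <<'E'
import numpy as np,cv2,pickle
def K(c):
    f=192/np.tan(np.radians(c["fovy"]/2)); return f,c["cx"],c["cy"]
def bp(c,u,v,z):
    f,cx,cy=K(c);R=np.array(c["R"]);t=np.array(c["t"])
    o=-R.T@t; d=R.T@np.array([(u-cx)/f,(v-cy)/f,1]); return o+d*(z-o[2])/d[2]
def pj(c,X):
    f,cx,cy=K(c);p=np.array(c["R"])@np.array(X)+np.array(c["t"]); return np.array([f*p[0]/p[2]+cx,f*p[1]/p[2]+cy])
def tri(c1,u1,c2,u2):
    from scipy.optimize import least_squares
    r=least_squares(lambda X:np.r_[pj(c1,X)-u1,pj(c2,X)-u2],[.4,.2,.1]); return r.x,r.fun
E
python3 - <<'E'
from h import *
T=pickle.load(open("top0.pkl","rb"));S=pickle.load(open("side0.pkl","rb"))
a=cv2.resize(T["pixels"][195:275,115:215],None,fx=4,fy=4,interpolation=cv2.INTER_CUBIC)
b=cv2.resize(S["pixels"][225:305,175:275],None,fx=4,fy=4,interpolation=cv2.INTER_CUBIC)
d=cv2.resize(T["pixels"][105:195,310:410],None,fx=4,fy=4,interpolation=cv2.INTER_CUBIC)[:280]
cv2.imwrite("pics/crop.png",np.vstack([np.hstack([a,b]),np.hstack([d,d*0])]))
print(bp(T,152,230,.134),bp(S,224,241,.134),bp(T,161,233,.086),bp(T,362,149,.03),bp(S,264,168,.03))
for n,c in(("T",T),("S",S)):print(-np.array(c["R"]).T@c["t"])
E
```

```text
[0.46745636 0.14157799 0.134     ] [0.46715399 0.13616855 0.134     ] [0.46271447 0.14063065 0.086     ] [ 0.63340883 -0.26763017  0.03      ] [ 0.61959246 -0.24262044  0.03      ]
[ 0.45049326 -0.07694247  0.75484486]
[0.1574313  0.53871075 0.55848572]
```

View pics/crop.png

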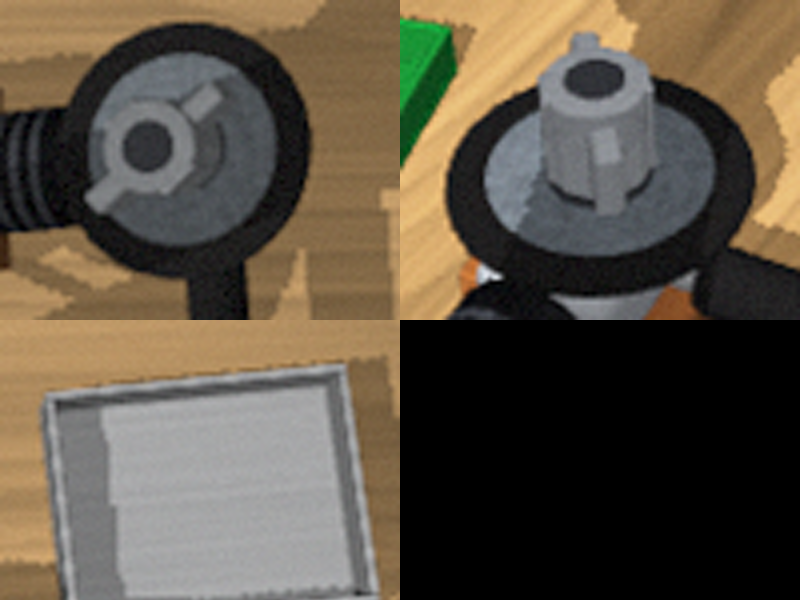

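Run:
```python
from h import *
T=pickle.load(open("top0.pkl","rb"));S=pickle.load(open("side0.pkl","rb"))
print("captop",bp(T,151.6,231.1,.134),bp(S,223.9,244.1,.134),tri(T,[151.6,231.1],S,[223.9,244.1]))
print("disc",bp(T,162.1,232.1,.086),bp(S,224.9,271.1,.086))
e=[bp(T,115+x/4-.4,195+y/4-.4,.128) for x,y in((211,92),(96,201))]
d=e[0]-e[1];print("ears",e,np.linalg.norm(d),np.degrees(np.arctan2(d[1],d[0])))
m=bp(T,37,246,.047)-np.array([.467,.139,.047]);print("motor yaw",np.degrees(np.arctan2(m[1],m[0]))-90,np.linalg.norm(m))
P=np.array([bp(T,u,v,.03) for u,v in((320.4,123.4),(397,115.9),(404.5,177),(326,183.5))]);print(P,P.mean(0),np.linalg.norm(P-np.roll(P,1,0),axis=1))
for v in ((397,115.9),(404.5,177)):pass
# segment tray in hsv
for n,c,roi in(("T",T,(310,105,110,90)),):
    x,y,w,h=roi;g=cv2.cvtColor(c["pixels"][y:y+h,x:x+w],cv2.COLOR_BGR2HSV)
    mk=(g[...,1]<45).astype(np.uint8);cs,_=cv2.findContours(mk,0,2);k=max(cs,key=cv2.contourArea);q=cv2.approxPolyDP(k,5,True)[:,0]+[x,y];print(q)
```

```text
captop [0.46549921 0.14225343 0.134     ] [0.46303596 0.14226585 0.134     ] (array([0.46444256, 0.14186119, 0.13329153]), array([ 0.33481737,  0.59432831, -0.57303867, -0.10320507]))
disc [0.46441114 0.13851412 0.086     ] [0.45849518 0.15004427 0.086     ]
ears [array([0.48965377, 0.11590933, 0.128     ]), array([0.44127914, 0.16756195, 0.128     ])] 0.0707679159736532 -46.87696583963861
motor yaw 5.4780142061901245 0.27521197820419013
[[ 0.69213571 -0.18254854  0.03      ]
 [ 0.70386247 -0.34541512  0.03      ]
 [ 0.57140213 -0.35154024  0.03      ]
 [ 0.5612707  -0.18900811  0.03      ]] [ 0.63216775 -0.267128    0.03      ] [0.13102435 0.16328822 0.13260189 0.1628476 ]
[[396 116]
 [322 123]
 [326 183]
 [404 175]]
```

Cap axis is at (0.4645, 0.1415), agreeing between views, with its top at 0.133 against the expected 0.134. The ears lie at -47° and the motor is yawed 5.5°, so there is about 52° to turn. The tray is at (0.632, -0.267), measuring 131x163. Moving over the cap.

arm_command(
  commands=[
    {"tx": -30, "ty": -27, "claw": 0.8},
    {"tx": -30, "ty": -27, "claw": 0.8},
    {"tx": -30, "ty": -27, "claw": 0.8},
    {"tx": -30, "ty": -27, "claw": 0.8},
    {"tx": -30, "ty": -27, "claw": 0.8},
    {"tx": -30, "ty": -27, "claw": 0.8},
    {"tx": -30, "ty": -27, "claw": 0.8},
    {"tx": -30, "ty": -27, "claw": 0.8},
    {"tx": -30, "ty": -27, "claw": 0.8},
    {"tx": -30, "ty": -27, "claw": 0.8},
    {"tx": -30, "ty": -27, "claw": 0.8},
    {"tx": -30, "ty": -27, "claw": 0.8},
  ],
)

```text
validation failed for argument at $.co...
```

arm_command(
  commands=[
    {"wz": 0.1, "claw": 0.8},
    {"wz": 0.1, "claw": 0.8},
    {"wz": 0.1, "claw": 0.8},
    {"wz": 0.1, "claw": 0.8},
    {"claw": 0.8},
    {"claw": 0.8},
  ],
)

```text
validation failed for argument at $.co...
```

```bash
cat > go.py <<'E'
import sys
from rig import status
from h import *
from scipy.spatial.transform import Rotation as Ro
def delta(x,y,z,yaw):  # yaw: world angle (deg) of tool y, mod 180
    s=status.get_state();R=Ro.from_rotvec(s["tcp_rot"]).as_matrix()
    a=np.degrees(np.arctan2(R[1,1],R[0,1]));d=(yaw-a+90)%180-90
    z0=np.array([0,0,-1.]);tilt=R.T@np.cross(R[:,2],z0)
    print("t",s["time_s"],"pos",s["eef_pos"].round(4),"yaw",a.round(2),"tool mm",(R.T@(np.array([x,y,z])-s["eef_pos"])*1e3).round(1),"wz",-np.radians(d).round(3),"tilt",tilt.round(4),"F",s["ft_force"].round(1),"M",s["torque"].round(2),"gap",round(s["finger_gap"],4),s["finger_force"],"q",s["joint_pos"].round(2))
if __name__=="__main__": delta(*map(float,sys.argv[1:]))
E
python3 go.py .4645 .1415 .112 43
python3 - <<'E'
from rig import read_camera
import cv2,pickle
o=[]
for n in("top","side"):
    c=read_camera(n);pickle.dump(c,open(f"{n}1.pkl","wb"));o.append(c["pixels"][130:330,100:330])
import numpy as np
cv2.imwrite("pics/above.png",cv2.resize(np.hstack(o),None,fx=1.7,fy=1.7))
E
```

```text
t 0.1 pos [0.2647 0.5931 0.2187] yaw 65.95 tool mm [-366.5 -330.7  107.2] wz 0.4 tilt [-0.0016 -0.     -0.    ] F [0.8 0.6 0.5] M [-0.01 -0.05  0.  ] gap 0.0934 0.0 q [-1.22  0.63  0.04  1.52 -0.03  1.   -0.02]
```

View pics/above.png

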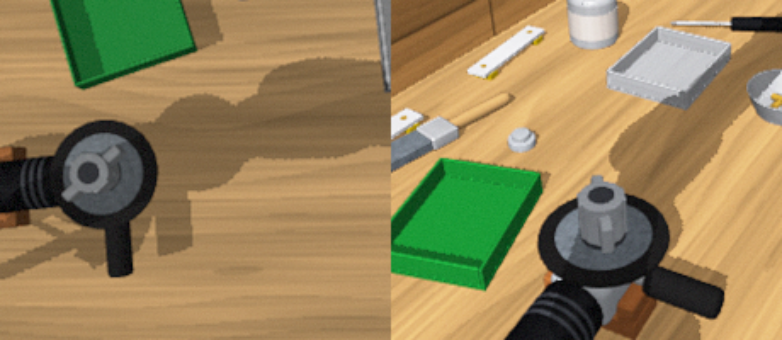

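Both move calls were refused at argument validation. The arm has not moved, and the picture shows the scene unchanged. I'll try one full row with every key.

arm_command(
  commands=[
    {"tx": -30, "ty": -27, "tz": 0, "wx": 0, "wy": 0, "wz": 0, "claw": 0.8},
  ],
)

```text
time_s: 0.3
eef_pos: [0.2772, 0.561, 0.2187]
tcp_rot: [-0.642, -3.072, -0.005]
ft_force: [0.1, -0.5, 0.1]
finger_gap: 0.0889
finger_force: 0.0
```

All keys are required. Continuing with 11 rows.

arm_command(
  commands=[
    {"tx": -30, "ty": -27, "tz": 0, "wx": 0, "wy": 0, "wz": 0.04, "claw": 0.8},
    {"tx": -31, "ty": -26, "tz": 0, "wx": 0, "wy": 0, "wz": 0.04, "claw": 0.8},
    {"tx": -32, "ty": -25, "tz": 0, "wx": 0, "wy": 0, "wz": 0.04, "claw": 0.8},
    {"tx": -33, "ty": -24, "tz": 0, "wx": 0, "wy": 0, "wz": 0.04, "claw": 0.8},
    {"tx": -34, "ty": -23, "tz": 0, "wx": 0, "wy": 0, "wz": 0.04, "claw": 0.8},
    {"tx": -35, "ty": -21, "tz": 0, "wx": 0, "wy": 0, "wz": 0.04, "claw": 0.8},
    {"tx": -36, "ty": -20, "tz": 0, "wx": 0, "wy": 0, "wz": 0.04, "claw": 0.8},
    {"tx": -37, "ty": -18, "tz": 0, "wx": 0, "wy": 0, "wz": 0.04, "claw": 0.8},
    {"tx": -38, "ty": -17, "tz": 0, "wx": 0, "wy": 0, "wz": 0.04, "claw": 0.8},
    {"tx": 0, "ty": 0, "tz": 0, "wx": 0, "wy": 0, "wz": 0.04, "claw": 0.8},
    {"tx": 0, "ty": 0, "tz": 0, "wx": 0, "wy": 0, "wz": 0, "claw": 0.8},
  ],
)

```text
time_s: 1.4
eef_pos: [0.4281, 0.2178, 0.2195]
tcp_rot: [1.257, 2.879, -0.0]
ft_force: [-0.4, 0.8, 1.1]
finger_gap: 0.0752
finger_force: 0.0
```

```bash
python3 go.py .4645 .1415 .16 43
```

```text
t 1.4 pos [0.4281 0.2178 0.2195] yaw 42.85 tool mm [-80.7 -25.2  59.6] wz -0.003 tilt [ 0.      0.0001 -0.    ] F [-0.4  0.8  1.1] M [ 0.02  0.04 -0.04] gap 0.0752 0.0 q [-0.65  0.39  0.17  1.98 -0.09  0.78  0.32]
```

arm_command(
  commands=[
    {"tx": -27, "ty": -8, "tz": 10, "wx": 0, "wy": 0, "wz": 0, "claw": 0.8},
    {"tx": -27, "ty": -8, "tz": 15, "wx": 0, "wy": 0, "wz": 0, "claw": 0.8},
    {"tx": -27, "ty": -9, "tz": 15, "wx": 0, "wy": 0, "wz": 0, "claw": 0.8},
    {"tx": 0, "ty": 0, "tz": 19, "wx": 0, "wy": 0, "wz": 0, "claw": 0.8},
    {"tx": 0, "ty": 0, "tz": 0, "wx": 0, "wy": 0, "wz": 0, "claw": 0.8},
    {"tx": 0, "ty": 0, "tz": 0, "wx": 0, "wy": 0, "wz": 0, "claw": 0.8},
  ],
)

```text
time_s: 2.0
eef_pos: [0.4642, 0.144, 0.1605]
tcp_rot: [-1.248, -2.882, -0.0]
ft_force: [0.8, -0.2, -0.0]
finger_gap: 0.0752
finger_force: 0.0
```

```bash
python3 go.py .4645 .1415 .112 43
python3 - <<'E'
from rig import read_camera
import cv2,numpy as np
o=[]
for n,(x,y) in(("top",(95,175)),("side",(170,190))):
    c=read_camera(n);o.append(cv2.resize(c["pixels"][y:y+120,x:x+130],None,fx=3,fy=3,interpolation=2))
cv2.imwrite("pics/near.png",np.hstack(o))
E
```

```text
t 2.0 pos [0.4642 0.144  0.1605] yaw 43.18 tool mm [-2.1 -1.5 48.5] wz 0.003 tilt [-0.0004 -0.001   0.    ] F [ 0.8 -0.2 -0. ] M [-0.05  0.    0.  ] gap 0.0752 0.0 q [-0.47  0.49  0.15  2.03 -0.12  0.63  0.52]
```

View pics/near.png

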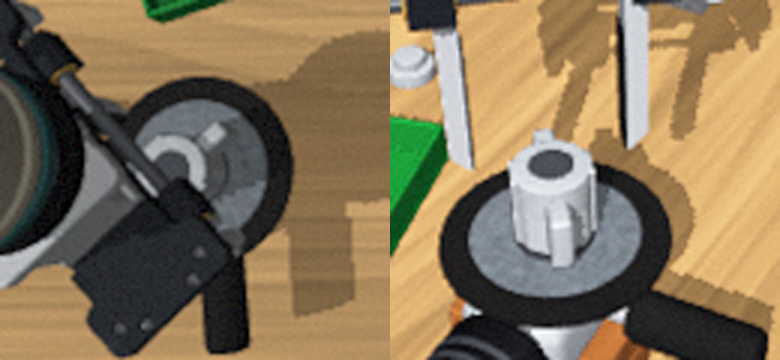

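The side view shows the fingers at (455,165) and (635,145) straddling the cap at (553,165), with the ears clear. Making the small correction, descending, then closing gently.

arm_command(
  commands=[
    {"tx": -2, "ty": -1, "tz": 8, "wx": 0, "wy": 0, "wz": 0, "claw": 0.8},
    {"tx": 0, "ty": 0, "tz": 10, "wx": 0, "wy": 0, "wz": 0, "claw": 0.8},
    {"tx": 0, "ty": 0, "tz": 10, "wx": 0, "wy": 0, "wz": 0, "claw": 0.8},
    {"tx": 0, "ty": 0, "tz": 10, "wx": 0, "wy": 0, "wz": 0, "claw": 0.8},
    {"tx": 0, "ty": 0, "tz": 10, "wx": 0, "wy": 0, "wz": 0, "claw": 0.8},
    {"tx": 0, "ty": 0, "tz": 0, "wx": 0, "wy": 0, "wz": 0, "claw": 0.8},
  ],
  force=10,
)

```text
time_s: 2.7
eef_pos: [0.4642, 0.1402, 0.1108]
tcp_rot: [-1.251, -2.879, 0.003]
ft_force: [0.0, -0.3, 0.1]
finger_gap: 0.075
finger_force: 0.0
```

arm_command(
  commands=[
    {"tx": 0, "ty": 0, "tz": 0, "wx": 0, "wy": 0, "wz": 0, "claw": 0.3},
    {"tx": 0, "ty": 0, "tz": 0, "wx": 0, "wy": 0, "wz": 0, "claw": 0.3},
    {"tx": 0, "ty": 0, "tz": 0, "wx": 0, "wy": 0, "wz": 0, "claw": 0.3},
    {"tx": 0, "ty": 0, "tz": 0, "wx": 0, "wy": 0, "wz": 0, "claw": 0.3},
    {"tx": 0, "ty": 0, "tz": 0, "wx": 0, "wy": 0, "wz": 0, "claw": 0.3},
    {"tx": 0, "ty": 0, "tz": 0, "wx": 0, "wy": 0, "wz": 0, "claw": 0.3},
    {"tx": 0, "ty": 0, "tz": 0, "wx": 0, "wy": 0, "wz": 0, "claw": 0.3},
  ],
)

```text
time_s: 3.4
eef_pos: [0.4656, 0.1408, 0.1128]
tcp_rot: [1.252, 2.881, 0.001]
ft_force: [-0.3, -0.5, 3.5]
finger_gap: 0.043
finger_force: 10.0
```

```bash
python3 go.py .4645 .1415 .112 43
```

```text
t 3.4 pos [0.4656 0.1408 0.1128] yaw 43.03 tool mm [ 1.3 -0.3  0.8] wz 0.001 tilt [ 0.0008  0.0002 -0.    ] F [-0.3 -0.5  3.5] M [ 0.02  0.06 -0.01] gap 0.043 9.999374547041953 q [-0.44  0.57  0.13  2.07 -0.14  0.51  0.55]
```

Gap is 43.0 mm, so it is on the flats with almost no side force. Firming the grip and starting to turn anticlockwise.

arm_command(
  commands=[
    {"tx": 0, "ty": 0, "tz": 0, "wx": 0, "wy": 0, "wz": 0, "claw": 0.3},
    {"tx": 0, "ty": 0, "tz": 0, "wx": 0, "wy": 0, "wz": 0, "claw": 0.3},
    {"tx": 0, "ty": 0, "tz": 0, "wx": 0, "wy": 0, "wz": -0.08, "claw": 0.3},
    {"tx": 0, "ty": 0, "tz": 0, "wx": 0, "wy": 0, "wz": -0.08, "claw": 0.3},
    {"tx": 0, "ty": 0, "tz": 0, "wx": 0, "wy": 0, "wz": -0.08, "claw": 0.3},
    {"tx": 0, "ty": 0, "tz": 0, "wx": 0, "wy": 0, "wz": -0.08, "claw": 0.3},
    {"tx": 0, "ty": 0, "tz": 0, "wx": 0, "wy": 0, "wz": 0, "claw": 0.3},
  ],
  force=45,
)

```text
time_s: 4.1
eef_pos: [0.4657, 0.1406, 0.1128]
tcp_rot: [0.775, 3.044, 0.001]
ft_force: [-0.2, 0.3, 6.3]
finger_gap: 0.0428
finger_force: 45.0
```

```bash
python3 go.py .4645 .1415 .112 95.5
```

```text
t 4.1 pos [0.4657 0.1406 0.1128] yaw 61.42 tool mm [1.5 0.2 0.8] wz -0.595 tilt [0.0008 0.0005 0.    ] F [-0.2  0.3  6.3] M [-0.02  0.06  0.03] gap 0.0428 44.99997776001692 q [-0.38  0.57  0.04  2.07 -0.04  0.51  0.76]
```

arm_command(
  commands=[
    {"tx": 0, "ty": 0, "tz": 0, "wx": 0, "wy": 0, "wz": -0.1, "claw": 0.3},
    {"tx": 0, "ty": 0, "tz": 0, "wx": 0, "wy": 0, "wz": -0.1, "claw": 0.3},
    {"tx": 0, "ty": 0, "tz": 0, "wx": 0, "wy": 0, "wz": -0.1, "claw": 0.3},
    {"tx": 0, "ty": 0, "tz": 0, "wx": 0, "wy": 0, "wz": -0.1, "claw": 0.3},
    {"tx": 0, "ty": 0, "tz": 0, "wx": 0, "wy": 0, "wz": -0.1, "claw": 0.3},
    {"tx": 0, "ty": 0, "tz": 0, "wx": 0, "wy": 0, "wz": -0.1, "claw": 0.3},
    {"tx": 0, "ty": 0, "tz": 0, "wx": 0, "wy": 0, "wz": 0, "claw": 0.3},
    {"tx": 0, "ty": 0, "tz": 0, "wx": 0, "wy": 0, "wz": 0, "claw": 0.3},
  ],
)

```text
time_s: 4.9
eef_pos: [0.4657, 0.1406, 0.1128]
tcp_rot: [-0.156, 3.137, 0.001]
ft_force: [0.0, -0.1, 6.2]
finger_gap: 0.0427
finger_force: 45.0
```

```bash
python3 go.py .4645 .1415 .112 95.5
python3 - <<'E'
from rig import read_camera
import cv2,numpy as np
o=[]
for n,(x,y) in(("top",(95,175)),("side",(170,190))):
    c=read_camera(n);o.append(cv2.resize(c["pixels"][y:y+120,x:x+130],None,fx=3,fy=3,interpolation=2))
cv2.imwrite("pics/turned.png",np.hstack(o))
E
```

```text
t 4.9 pos [0.4657 0.1406 0.1128] yaw 95.7 tool mm [1.1 1.  0.8] wz 0.003 tilt [0.0003 0.0009 0.    ] F [ 0.  -0.1  6.2] M [0.05 0.03 0.07] gap 0.0427 45.000543259084225 q [-0.26  0.57 -0.13  2.07  0.14  0.52  1.18]
```

View pics/turned.png

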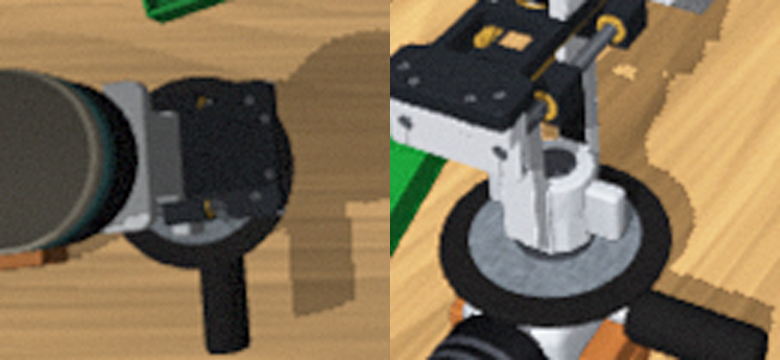

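The side view shows that the cap turned with the gripper: its ear at (608,208) points the same way as the side handle, square to the motor. Trial lift of 4 mm.

arm_command(
  commands=[
    {"tx": 0, "ty": 0, "tz": -2, "wx": 0, "wy": 0, "wz": 0, "claw": 0.3},
    {"tx": 0, "ty": 0, "tz": -2, "wx": 0, "wy": 0, "wz": 0, "claw": 0.3},
    {"tx": 0, "ty": 0, "tz": 0, "wx": 0, "wy": 0, "wz": 0, "claw": 0.3},
  ],
)

```text
time_s: 5.3
eef_pos: [0.4649, 0.1404, 0.1164]
tcp_rot: [0.157, -3.137, 0.0]
ft_force: [0.4, -0.7, -1.1]
finger_gap: 0.0431
finger_force: 45.0
```

The force is about the cap's own weight, so it is free. Lifting clear.

arm_command(
  commands=[
    {"tx": 0, "ty": 0, "tz": -6, "wx": 0, "wy": 0, "wz": 0, "claw": 0.3},
    {"tx": 0, "ty": 0, "tz": -8, "wx": 0, "wy": 0, "wz": 0, "claw": 0.3},
    {"tx": 0, "ty": 0, "tz": -10, "wx": 0, "wy": 0, "wz": 0, "claw": 0.3},
    {"tx": 0, "ty": 0, "tz": -15, "wx": 0, "wy": 0, "wz": 0, "claw": 0.3},
    {"tx": 0, "ty": 0, "tz": -15, "wx": 0, "wy": 0, "wz": 0, "claw": 0.3},
    {"tx": 0, "ty": 0, "tz": 0, "wx": 0, "wy": 0, "wz": 0, "claw": 0.3},
  ],
)

```text
time_s: 5.9
eef_pos: [0.4668, 0.1411, 0.1728]
tcp_rot: [-0.157, 3.133, 0.002]
ft_force: [0.8, 0.8, -1.9]
finger_gap: 0.0427
finger_force: 45.0
```

```bash
python3 go.py .632 -.267 .17 93.5
python3 - <<'E'
from rig import read_camera
import cv2,numpy as np
c=read_camera("side");cv2.imwrite("pics/lift.png",cv2.resize(c["pixels"][150:310,150:310],None,fx=3,fy=3,interpolation=2))
E
```

```text
t 5.9 pos [0.4668 0.1411 0.1728] yaw 95.73 tool mm [-123.7 -422.5    2.9] wz 0.039 tilt [0.001  0.0045 0.    ] F [ 0.8  0.8 -1.9] M [ 0.06 -0.02  0.01] gap 0.0427 44.99862380325794 q [-0.24  0.47 -0.16  2.01  0.11  0.66  1.2 ]
```

View pics/lift.png

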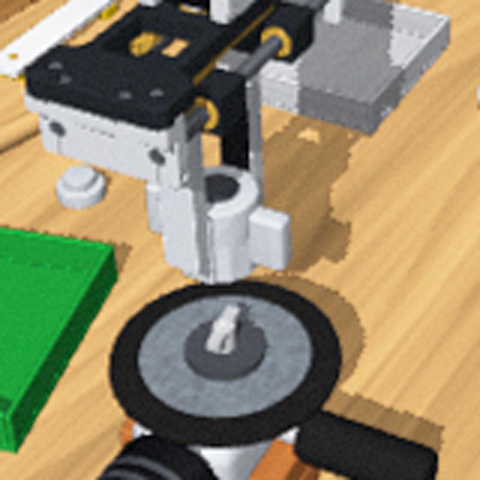

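The cap is held at about (215,225), clear of the bare spindle at (225,330). Carrying it to the tray.

arm_command(
  commands=[
    {"tx": -5, "ty": -18, "tz": 0, "wx": 0, "wy": 0, "wz": 0, "claw": 0.3},
    {"tx": -10, "ty": -34, "tz": 0, "wx": 0, "wy": 0, "wz": 0, "claw": 0.3},
    {"tx": -11, "ty": -38, "tz": 0, "wx": 0, "wy": 0, "wz": 0, "claw": 0.3},
    {"tx": -11, "ty": -38, "tz": 0, "wx": 0, "wy": 0, "wz": 0, "claw": 0.3},
    {"tx": -11, "ty": -38, "tz": 0, "wx": 0, "wy": 0, "wz": 0, "claw": 0.3},
    {"tx": -11, "ty": -38, "tz": 0, "wx": 0, "wy": 0, "wz": 0, "claw": 0.3},
    {"tx": -11, "ty": -38, "tz": 0, "wx": 0, "wy": 0, "wz": 0, "claw": 0.3},
    {"tx": -11, "ty": -38, "tz": 0, "wx": 0, "wy": 0, "wz": 0.02, "claw": 0.3},
    {"tx": -11, "ty": -38, "tz": 0, "wx": 0, "wy": 0, "wz": 0.02, "claw": 0.3},
    {"tx": -11, "ty": -38, "tz": 0, "wx": 0, "wy": 0, "wz": 0, "claw": 0.3},
    {"tx": -11, "ty": -38, "tz": 0, "wx": 0, "wy": 0, "wz": 0, "claw": 0.3},
    {"tx": -8, "ty": -28, "tz": 0, "wx": 0, "wy": 0, "wz": 0, "claw": 0.3},
  ],
)

```text
time_s: 7.15
eef_pos: [0.6236, -0.2721, 0.1692]
tcp_rot: [0.091, -3.139, 0.001]
ft_force: [-0.6, -0.3, -0.9]
finger_gap: 0.0425
finger_force: 45.0
```

arm_command(
  commands=[
    {"tx": 0, "ty": 0, "tz": 0, "wx": 0, "wy": 0, "wz": 0, "claw": 0.3},
    {"tx": 0, "ty": 0, "tz": 0, "wx": 0, "wy": 0, "wz": 0, "claw": 0.3},
    {"tx": 0, "ty": 0, "tz": 0, "wx": 0, "wy": 0, "wz": 0, "claw": 0.3},
  ],
)

```text
time_s: 7.45
eef_pos: [0.6237, -0.2668, 0.1698]
tcp_rot: [0.097, -3.139, -0.003]
ft_force: [-0.1, 0.8, -0.5]
finger_gap: 0.0426
finger_force: 45.0
```

```bash
python3 go.py .632 -.267 .08 93.5
python3 - <<'E'
from rig import read_camera
import cv2,numpy as np
o=[]
for n,(x,y) in(("top",(290,90)),("side",(200,70))):
    c=read_camera(n);o.append(cv2.resize(c["pixels"][y:y+120,x:x+130],None,fx=3,fy=3,interpolation=2))
cv2.imwrite("pics/overtray.png",np.hstack(o))
E
```

```text
t 7.45 pos [ 0.6237 -0.2668  0.1698] yaw 93.55 tool mm [-8.4 -0.9 89.8] wz 0.001 tilt [ 0.002  -0.0012  0.    ] F [-0.1  0.8 -0.5] M [0.02 0.04 0.01] gap 0.0426 44.998639672994614 q [ 0.45  0.72 -0.15  1.47  0.12  0.95  1.9 ]
```

View pics/overtray.png

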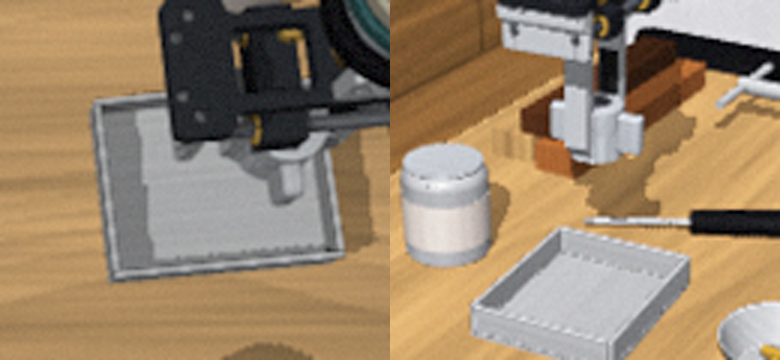

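Run:
```python
from h import *
S=pickle.load(open("side0.pkl","rb"));T=pickle.load(open("top0.pkl","rb"))
P=np.array([bp(S,200+(u-390)/3,70+v/3,.03) for u,v in((560,228),(690,252),(610,347),(472,308))]);print(P,P.mean(0),np.linalg.norm(P-np.roll(P,1,0),axis=1))
print(bp(S,223.9,244.1,.134))
# cap as seen now, top centre from side
print(pj(S,[.6237,-.2668,.1698+.021]),"expected cap top centre side px; crop:",(pj(S,[.6237,-.2668,.191])-[200,70])*3+[390,0])
# barrel-distortion check: tray corners seen in both
for a,b in (((320.4,123.4),(560,228)),((397,115.9),(690,252)),((404.5,177),(610,347)),((326,183.5),(472,308))):
  print(b)
  for bb in ((560,228),(690,252),(610,347),(472,308)):
    x,r=tri(T,a,S,[200+(bb[0]-390)/3,70+bb[1]/3]);print("  ",x.round(3),np.abs(r).max().round(1))
```

```text
[[ 0.69724136 -0.3343726   0.03      ]
 [ 0.57578448 -0.35373327  0.03      ]
 [ 0.55948072 -0.18379456  0.03      ]
 [ 0.68480741 -0.17728443  0.03      ]] [ 0.62932849 -0.26229622  0.03      ] [0.1575795  0.12299028 0.170719   0.12549566]
[0.46303596 0.14226585 0.134     ]
[268.00865045 102.96741954] expected cap top centre side px; crop: [594.02806419  98.65621955]
(560, 228)
   [ 0.641 -0.18   0.12 ] 14.7
   [ 0.607 -0.199  0.108] 40.8
   [ 0.653 -0.212 -0.003] 27.2
   [ 0.692 -0.184  0.025] 0.9
(690, 252)
   [ 0.707 -0.349  0.021] 0.2
   [ 0.669 -0.373  0.004] 27.3
   [ 0.742 -0.426 -0.157] 13.0
   [ 0.784 -0.387 -0.116] 14.5
(610, 347)
   [ 0.609 -0.327  0.05 ] 27.6
   [ 0.572 -0.35   0.033] 0.7
   [ 0.624 -0.392 -0.109] 15.3
   [ 0.667 -0.356 -0.071] 42.6
(472, 308)
   [ 0.561 -0.165  0.137] 12.2
   [ 0.528 -0.183  0.125] 13.6
   [ 0.562 -0.189  0.026] 0.2
   [ 0.601 -0.164  0.052] 26.2
```

Both views agree on the tray at (0.631, -0.265). Lowering.

arm_command(
  commands=[
    {"tx": -7, "ty": 0, "tz": 12, "wx": 0, "wy": 0, "wz": 0, "claw": 0.3},
    {"tx": 0, "ty": 0, "tz": 20, "wx": 0, "wy": 0, "wz": 0, "claw": 0.3},
    {"tx": 0, "ty": 0, "tz": 20, "wx": 0, "wy": 0, "wz": 0, "claw": 0.3},
    {"tx": 0, "ty": 0, "tz": 20, "wx": 0, "wy": 0, "wz": 0, "claw": 0.3},
    {"tx": 0, "ty": 0, "tz": 20, "wx": 0, "wy": 0, "wz": 0, "claw": 0.3},
    {"tx": 0, "ty": 0, "tz": 20, "wx": 0, "wy": 0, "wz": 0, "claw": 0.3},
    {"tx": 0, "ty": 0, "tz": 15, "wx": 0, "wy": 0, "wz": 0, "claw": 0.3},
    {"tx": 0, "ty": 0, "tz": 8, "wx": 0, "wy": 0, "wz": 0, "claw": 0.3},
    {"tx": 0, "ty": 0, "tz": 0, "wx": 0, "wy": 0, "wz": 0, "claw": 0.3},
    {"tx": 0, "ty": 0, "tz": 0, "wx": 0, "wy": 0, "wz": 0, "claw": 0.3},
  ],
)

```text
time_s: 8.55
eef_pos: [0.6317, -0.2685, 0.0359]
tcp_rot: [-0.095, 3.139, -0.0]
ft_force: [0.1, -0.1, -1.3]
finger_gap: 0.0425
finger_force: 45.0
```

```bash
python3 go.py .631 -.265 .0245 93.5
```

```text
t 8.55 pos [ 0.6317 -0.2685  0.0359] yaw 93.46 tool mm [ 0.5  3.6 11.4] wz -0.001 tilt [-0.0003  0.001   0.    ] F [ 0.1 -0.1 -1.3] M [0.05 0.04 0.01] gap 0.0425 44.99862167984247 q [ 0.43  0.9  -0.13  1.53  0.15  0.72  1.87]
```

arm_command(
  commands=[
    {"tx": 0, "ty": 0, "tz": 4, "wx": 0, "wy": 0, "wz": 0, "claw": 0.3},
    {"tx": 0, "ty": 0, "tz": 3, "wx": 0, "wy": 0, "wz": 0, "claw": 0.3},
    {"tx": 0, "ty": 0, "tz": 2, "wx": 0, "wy": 0, "wz": 0, "claw": 0.3},
    {"tx": 0, "ty": 0, "tz": 1, "wx": 0, "wy": 0, "wz": 0, "claw": 0.3},
    {"tx": 0, "ty": 0, "tz": 0, "wx": 0, "wy": 0, "wz": 0, "claw": 0.3},
  ],
)

```text
time_s: 9.05
eef_pos: [0.631, -0.2685, 0.0254]
tcp_rot: [0.095, -3.14, -0.0]
ft_force: [0.1, -0.4, -0.7]
finger_gap: 0.0428
finger_force: 45.0
```

arm_command(
  commands=[
    {"tx": 0, "ty": 0, "tz": 1, "wx": 0, "wy": 0, "wz": 0, "claw": 0.3},
    {"tx": 0, "ty": 0, "tz": 0, "wx": 0, "wy": 0, "wz": 0, "claw": 0.3},
  ],
)

```text
time_s: 9.25
eef_pos: [0.6312, -0.2685, 0.0249]
tcp_rot: [-0.095, 3.14, -0.0]
ft_force: [-0.9, -0.8, 2.1]
finger_gap: 0.0423
finger_force: 45.0
```

The force turned upward, so the cap is standing on the floor. Easing the grip and opening a little.

arm_command(
  commands=[
    {"tx": 0, "ty": 0, "tz": 0, "wx": 0, "wy": 0, "wz": 0, "claw": 0.3},
    {"tx": 0, "ty": 0, "tz": 0, "wx": 0, "wy": 0, "wz": 0, "claw": 0.3},
    {"tx": 0, "ty": 0, "tz": 0, "wx": 0, "wy": 0, "wz": 0, "claw": 0.5},
    {"tx": 0, "ty": 0, "tz": 0, "wx": 0, "wy": 0, "wz": 0, "claw": 0.55},
    {"tx": 0, "ty": 0, "tz": 0, "wx": 0, "wy": 0, "wz": 0, "claw": 0.6},
    {"tx": 0, "ty": 0, "tz": 0, "wx": 0, "wy": 0, "wz": 0, "claw": 0.65},
    {"tx": 0, "ty": 0, "tz": 0, "wx": 0, "wy": 0, "wz": 0, "claw": 0.65},
    {"tx": 0, "ty": 0, "tz": 0, "wx": 0, "wy": 0, "wz": 0, "claw": 0.65},
  ],
  force=5,
)

```text
time_s: 10.05
eef_pos: [0.631, -0.2685, 0.0243]
tcp_rot: [0.095, -3.14, -0.0]
ft_force: [-0.2, 0.1, 0.3]
finger_gap: 0.0612
finger_force: 0.0
```

arm_command(
  commands=[
    {"tx": 0, "ty": 0, "tz": -5, "wx": 0, "wy": 0, "wz": 0, "claw": 0.65},
    {"tx": 0, "ty": 0, "tz": -10, "wx": 0, "wy": 0, "wz": 0, "claw": 0.65},
    {"tx": 0, "ty": 0, "tz": -15, "wx": 0, "wy": 0, "wz": 0, "claw": 0.65},
    {"tx": 0, "ty": 0, "tz": -20, "wx": 0, "wy": 0, "wz": 0, "claw": 0.65},
    {"tx": 0, "ty": 0, "tz": -25, "wx": 0, "wy": 0, "wz": 0, "claw": 0.65},
    {"tx": 0, "ty": 0, "tz": -30, "wx": 0, "wy": 0, "wz": 0, "claw": 0.65},
    {"tx": 0, "ty": 0, "tz": -30, "wx": 0, "wy": 0, "wz": 0, "claw": 0.65},
    {"tx": 0, "ty": 0, "tz": 0, "wx": 0, "wy": 0, "wz": 0, "claw": 0.65},
    {"tx": 0, "ty": 0, "tz": 0, "wx": 0, "wy": 0, "wz": 0, "claw": 0.65},
  ],
)

```text
time_s: 10.95
eef_pos: [0.6317, -0.2688, 0.1615]
tcp_rot: [-0.094, 3.138, -0.002]
ft_force: [0.1, 0.1, 0.2]
finger_gap: 0.0612
finger_force: 0.0
```

Run:
```python
from rig import read_camera
import cv2,numpy as np
o=[]
for n,(x,y) in(("top",(290,90)),("side",(200,70))):
    c=read_camera(n);o.append(cv2.resize(c["pixels"][y:y+140,x:x+130],None,fx=3,fy=3,interpolation=2))
cv2.imwrite("pics/placed.png",np.hstack(o))
```

```text
(no output)
```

View pics/placed.png

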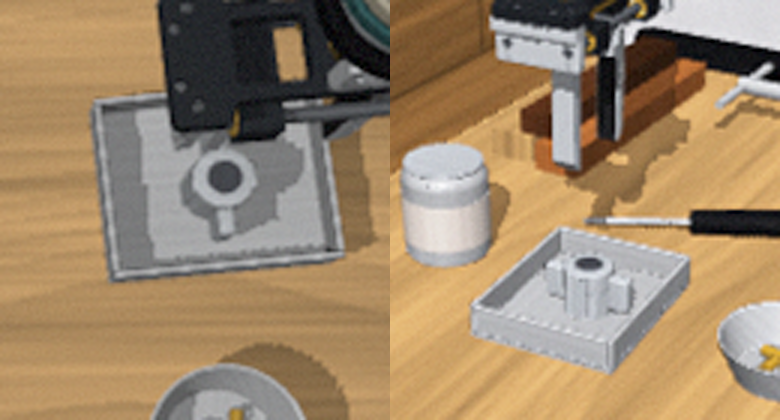

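The cap stands upright in the middle of the steel tray, at (222,180) in the top crop and (588,285) in the side crop. The gripper is clear of it.

```bash
python3 -c "from rig import bot; print(bot.job_done())"
```

```text
the job is handed in; nothing more can be done
None
```

The clamp cap is unscrewed and was held until it stood upright in the middle of the empty steel tray; the arm is clear and the job was handed in at about 11 s of the 42 s allowed.

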